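Undo the spindle cap of the twin polisher, whichever way its thread runs

TASK

The red polishing wheel is due for a change: first push the polisher's brake lever all the way down, then unscrew the metal cap on top of the red wheel's spindle. The two spindles run opposite ways, so one cap has a normal and the other a reverse thread and nobody remembers which: if it will not turn one way, turn it the other, and unscrew it fully rather than yanking it off. Lift the cap straight off and finish while still holding it, upright and still, about 10 cm above the red wheel; leave the brake on, and leave the grey wheel's cap, the bowls and the teapot alone.

Things in the scene. Friction and masses are not known exactly. Their poses are not given: they have to be found in the camera images.
- polisher: green twin-spindle bench polisher, fixed; housing 260 (x) by 430 (y) by 85 mm high, with a 6 mm dust guard along its back edge up to 135 mm; origin: centre of its underside on the bench; x axis from its front (switches, brake lever) to its back. Vertical spindles at x = +20, y = +105 and -105 mm, each with a wheel and a cap; they do not turn
- brake (a joint): brake lever along the front of the housing's top: angle above level, 0 = fully down (brake on, end stop), up to 1.2 rad raised (off, starts 0.7 to 1.05). It turns about the polisher's x axis and stays where it is left; about 2 to 4 N on the knob, down, moves it.
- brake_knob (a point): centre of the lever's black ball knob, 28 mm across, 120 mm from the pivot; with the lever down it is at polisher x = -100, y = +85, z = 106 mm
- brake_pivot (a point): the lever's pivot, at polisher x = -100, y = -35, z = 106 mm; the arm (11 mm thick) runs from it towards the polisher's +y
- red_wheel: red solid rubber polishing wheel, diameter 150, 20 mm thick, with a steel washer (diameter 68, 3 mm) on top; fixed on either spindle; origin: centre of its underside, 100 mm above the bench; z up. Its cap seats on the washer, 23 mm above this origin.
- grey_wheel: the other wheel, grey, otherwise the same
- red_cap: the cap to take off: bright aluminium spindle cap over the red wheel, 60 mm high, about 0.15 kg; hollow skirt of diameter 52, 28 mm high, above it a round knurled grip of diameter 40, 32 mm high; origin: centre of its underside; z up along the spindle; a black index mark on top points along its x axis
- red_cap_grip (a point): mid-height of that cap's grip, 44 mm above its underside. The cap has a coarse two-start thread of unknown hand: the wrong way it turns under 0.1 rad and stops dead; the right way it turns easily, rising 4 mm over the first 0.8 rad, is free from 1.15 rad (end stop at about 1.8 rad), then lifts straight off (25 mm up clears the spindle). Before that it cannot be pulled up.
- grey_cap: the same cap over the grey wheel, with the opposite thread hand; to be left screwed on
- bowl_a: brass bowl, 136 mm across, 64 mm high, loose; origin: centre of its underside
- bowl_b: steel bowl of the same shape, loose
- teapot: steel teapot, body 136 mm across, 116 mm high, bail handle up to 181 mm, spout reaching 110 mm along its -x; loose; origin: centre of its underside
Mind the look-alikes: they are no part of the job. Leave any yellow look-alike of the red_cap alone. What is shaped like the grey_cap but purple is not meant.

How it is judged:
On the way, in this order (a step that is already met when the one before it is completed fails the run):
1. the brake lever is fully down (value of joint brake below 0.06 rad), for 0.2 s.
2. the red wheel's cap is off its spindle and lifted, the brake still on (z of red_cap in the frame of red_wheel above 0.06 m and horizontal distance between red_cap and red_wheel below 0.075 m and value of joint brake below 0.06 rad), for 0.2 s.
At the end, for the whole second after the job is handed in: Brake lever below 0.06 rad; the red wheel's cap held by the fingers alone, over 47 mm above its seat, within 75 mm of the spindle axis, within 0.3 rad of upright, at rest; the grey wheel's cap still seated; bowls and teapot within 20 mm of their starts (value of joint brake below 0.06 rad and z of red_cap in the frame of red_wheel above 0.07 m and horizontal distance between red_cap and red_wheel below 0.075 m and angle between red_cap's own z axis and vertical below 0.3 rad and linear speed of red_cap below 0.03 m/s and contact force between red_cap and the fingers above 2 N and contact force between red_cap and red_wheel below 0.1 N and contact force between red_cap and polisher below 0.1 N and z of grey_cap in the frame of grey_wheel below 0.027 m and horizontal distance between grey_cap and grey_wheel below 0.006 m and distance of each of bowl_a, bowl_b, teapot from where it was at the start of the episode below 0.02 m); the arm keeps its last pose, push and grip.
It fails at once if the red wheel's cap is turned while the brake is off (value of joint brake above 0.15 rad and angle between the x axis of red_cap and the x axis of red_wheel, either way round above 0.25 rad).
It fails at once if the cap is yanked up over its thread without being unscrewed (z of red_cap in the frame of red_wheel between 0.033 and 0.04 m and horizontal distance between red_cap and red_wheel below 0.01 m and angle between the x axis of red_cap and the x axis of red_wheel, either way round below 0.5 rad).
It fails at once if the grey wheel's cap is turned or lifted (angle between the x axis of grey_cap and the x axis of grey_wheel, either way round above 0.25 rad or distance of grey_cap from where it was at the start of the episode above 0.01 m).
It fails at once if a bowl or the teapot is pushed away or tipped (distance of any of bowl_a, bowl_b, teapot from where it was at the start of the episode above 0.03 m).
It also fails if it takes over 58 s, if anything falls off the work surface, if the arm or the gripper's body presses on something with over 40 N, if the wrist force passes 120 N, or if a joint passes its speed limit or range.

ROBOT

A 6-joint arm with a two-finger parallel gripper is mounted at the origin on the work surface. World frame = base frame: x ahead of the robot, y to its left, z up, the work surface at z = 0. Lengths are in m, angles in rad, forces in N, time in s.
With the tool pointing down it reaches from about 0.4 to 0.925 m from the base axis. Payload 3.4 kg.
Tool frame: the origin (TCP) lies on the centre line of the jaws, within the pads' length; the fingertips stand 19 mm ahead of it and the grasp point (between the pads) is the TCP; z points along the fingers, y is the direction in which the jaws open and shut (so a half turn about z gives the same grasp; the last joint's range is limited). The gripper opens to 85 mm and grips with 20 to 120 N. Pads are 22 mm wide; open, the fingers measure 114 mm over their backs; the gripper's body (76 mm by 85 mm) begins 54 mm behind the grasp point. The pads swing forward as they close: fully open they stand 13 mm farther back than shut.
Start: joints at [-1.218, 0.307, 1.506, -0, 1.328, -0.073], TCP at [0.238, -0.523, 0.25] pointing down, gripper open.
Joint ranges: [-3.12, 3.12], [-1.05, 2.28], [0.14, 2.33], [-1.42, 4.57], [0.1, 2.73], [-2.68, 2.68]. Speed limits (rad/s): [2.57, 2.57, 3.14, 3.14, 3.14, 3.14].

INTERFACE

Orientations are given as a rotation vector (axis times angle).
In Python, from bench import arm, imaging, spotter gives the robot as it stands.
- The arm moves only by the shell command python3 -m pendant 'ROWS'. ROWS is JSON, a list that holds one entry, the list of rows, each a list of 7 numbers: the shift along the tool's x, y, z in m, then the turn, a rotation vector about the tool's x, y, z in degrees, then the finger opening in m, from 0 to 0.0854. A call has 1 to 10 rows; each row is the pose to reach, as a shift and turn from the pose measured when the call began, along the tool's axes at that moment; what a row does not reach only later rows make up. A row lasts 1/8 s, in which the tool goes at most 62.5 mm and 10.7 degrees, less where a joint would pass 70% of its speed; a pose out of reach is approached as far as the arm can. A call with a gripper value outside its range is refused whole. The fingers move at their own pace and stop on an object; the grip force is fixed at half the most. Time passes only in rows, so rows that repeat a pose let the fingers close. It gives the time, the measured TCP pose, the force and the opening at its end, in the units of the state.
- arm.get_obs(): the state, without advancing time (a new reading comes with each control period).
- imaging.grab_frame(name): name is "side" or "top"; returns a dict with "frame" (384x512x3 uint8, blue, green, red), "z_map" (384x512 float32, m along the optical axis (not along the pixel's ray), 0 where there is no reading), "vertical_fov" (degrees; the focal length in pixels is half the picture's height over the tangent of half this angle, whatever the lens; pixels are square), "cx", "cy" (the principal point, pixels), "D" ([k1, k2, p1, p2, k3] as OpenCV has them; the pictures are not rectified), "R" (3x3) and "t" (3): a world point X has camera coordinates R X + t. Camera axes: x right, y down, z forward; pixel columns grow to the right and rows downward; lengths in m; the calibration is good to about 2 mm. A picture is of the moment at which its call begins.
- arm.finish_job(): hands the job in, once; it reports no verdict.
Trained networks look in a picture, given as the dict that the camera call returned (one of the last four; its "shot" number tells which), for a name from the list of things; names that differ only in an ending like _2 or _b are one class to them, and where a whole thing is asked for, a point or a joint stands for the part that bears it (a point fixed in the world has none). Each returns a list of dicts, best first, with "confidence" (0 to 1); they miss things now and then, are a little off and sometimes report something else, mostly with a low value. They report only what shows in the picture. A call takes as long as a camera call. They do not tell look-alikes from the thing itself.
- spotter.trace(picture, label): "pixels" (384x512 bool, what is visible of it) and "uv" ([column, row] in pixels, amid what is visible of it).
The state is a dict: "t": time; "joint_positions": joint angles; "dq": joint speeds; "tau": joint torques, N m; "position": TCP position; "orientation": TCP orientation; "wrist_force": force on the tool from outside, world axes, zero at the start; "wrist_torque": the same for the moment, N m; "gripper_width": opening from 0.0 (shut) to 1.0 (fully open).
Only numpy, scipy, OpenCV 4.12 (cv2) and the standard library are available. Lean on these libraries where they do the work, as an engineer would, in place of code of your own. Each camera call takes 0.05 s, during which the arm holds its last target.

## Working session

There is one attempt and no reset: what is moved stays moved. The work goes in short steps, Python scripts to look and compute and a shell command to move; the robot and the scene stay as the last step left them, time stands still between calls to the robot, and variables do not carry over. Pictures are saved under pics/ and viewed, and the job is handed in when it is done.

```bash
ls; mkdir -p pics; cat > h.py <<'E'
import numpy as np,cv2
from bench import arm, imaging, spotter
def cam(p):
    h,w=p["z_map"].shape; f=h/2/np.tan(np.radians(p["vertical_fov"])/2)
    return np.array([[f,0,p["cx"]],[0,f,p["cy"]],[0,0,1]]),np.array(p["D"],float),np.array(p["R"]),np.array(p["t"])
def world(p,uv,z=None):
    K,D,R,t=cam(p); uv=np.atleast_2d(np.array(uv,float))
    n=cv2.undistortPoints(uv.reshape(-1,1,2),K,D).reshape(-1,2)
    ij=np.round(uv).astype(int); d=p["z_map"][ij[:,1],ij[:,0]]
    c=np.c_[n,np.ones(len(n))]
    if z is not None:
        o=-R.T@t; r=c@R; s=(z-o[2])/r[:,2]; return o+r*s[:,None]
    return (c*d[:,None]-t)@R
def cloud(p,mask):
    v,u=np.nonzero(mask&(p["z_map"]>0)); return world(p,np.c_[u,v])
def proj(p,X):
    K,D,R,t=cam(p); return cv2.projectPoints(np.atleast_2d(X).astype(float),cv2.Rodrigues(R)[0],t,K,D)[0].reshape(-1,2)
E
python3 - <<'E'
from h import *
for n in("top","side"):
    p=imaging.grab_frame(n); cv2.imwrite(f"pics/{n}0.png",p["frame"])
    print(n,p["vertical_fov"],p["D"],-np.array(p["R"]).T@p["t"])
    for l in["polisher","brake","brake_knob","red_wheel","grey_wheel","red_cap","grey_cap","bowl_a","teapot"]:
        for r in spotter.trace(p,l):
            c=cloud(p,r["pixels"]); 
            print(l,round(r["confidence"],2),np.round(r["uv"]),r["pixels"].sum(),np.round(np.median(c,0),3) if len(c) else None, np.round(np.percentile(c,98,axis=0),3) if len(c) else None)
o=arm.get_obs();print(o)
E
```

```text
pics
top 45.2370364121069 [0.00252873 0.         0.         0.         0.        ] [0.47669091 0.01846738 1.25881961]
polisher 0.93 [278. 205.] 11370 [ 0.519 -0.027  0.085] [0.692 0.181 0.137]
brake 0.61 [270. 227.] 268 [0.46  0.005 0.171] [0.474 0.041 0.209]
brake_knob 0.86 [270. 229.] 326 [0.46  0.004 0.157] [0.476 0.043 0.209]
red_wheel 0.61 [316. 194.] 2461 [ 0.564 -0.13   0.12 ] [ 0.634 -0.065  0.126]
grey_wheel 0.68 [241. 188.] 2484 [0.587 0.073 0.12 ] [0.657 0.141 0.126]
red_cap 0.86 [331. 274.] 323 [ 0.338 -0.171  0.057] [ 0.358 -0.151  0.064]
red_cap 0.66 [325. 187.] 393 [ 0.564 -0.13   0.18 ] [ 0.589 -0.109  0.187]
grey_cap 0.84 [240. 174.] 361 [0.586 0.073 0.181] [0.613 0.097 0.187]
grey_cap 0.64 [236. 111.] 320 [0.767 0.08  0.056] [0.79  0.104 0.064]
bowl_a 0.74 [152. 187.] 1930 [0.562 0.308 0.038] [0.618 0.363 0.065]
bowl_a 0.72 [167. 132.] 1960 [0.713 0.284 0.038] [0.769 0.341 0.065]
teapot 0.58 [412. 214.] 2340 [ 0.505 -0.358  0.101] [ 0.571 -0.31   0.181]
side 48.77249746442423 [-0.0716553  0.         0.         0.         0.       ] [0.28075527 0.84423049 0.95587924]
[... 977 characters left out ...]
101 0.121] [0.657 0.15  0.126]
{'t': 1.0, 'joint_positions': array([-1.21750188e+00,  3.06756193e-01,  1.50640404e+00, -1.17509028e-05,
        1.32839134e+00, -7.34991863e-02]), 'dq': array([-0.00088226,  0.00087142,  0.00077491,  0.0006862 , -0.00083881,
        0.00053558]), 'tau': array([ 7.56878271e-04, -4.57479215e+01, -2.52341402e+01, -6.93342531e-05,
        8.15352250e-04,  1.69058308e-05]), 'position': array([ 0.23799928, -0.52343602,  0.25032849]), 'orientation': array([ 3.07029021e+00,  6.65324649e-01, -8.74644515e-06]), 'wrist_force': array([-0.79040822, -1.53866247, -0.52085675]), 'wrist_torque': array([-0.03242746,  0.01583359, -0.08690641]), 'gripper_width': 1.00021645938424}
```

View pics/top0.png

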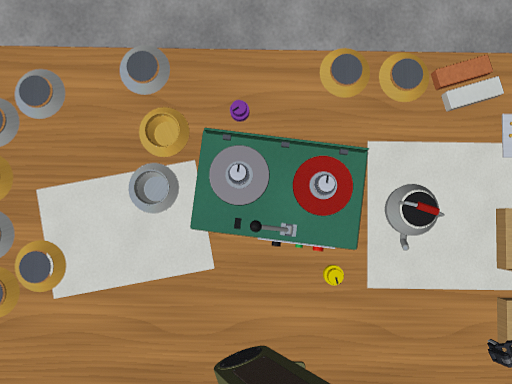

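View pics/side0.png

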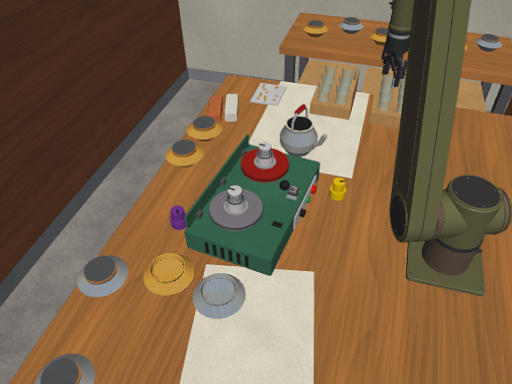

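```bash
python3 - <<'E'
from h import *
from scipy.optimize import least_squares
p=imaging.grab_frame("top")
for l in["red_cap","grey_cap","brake_knob","polisher","red_wheel","grey_wheel"]:
    for r in spotter.trace(p,l):
        c=cloud(p,r["pixels"])
        z=c[:,2]; 
        if 'cap' in l: c=c[(z>np.percentile(z,90)-.006)]
        if 'wheel' in l: c=c[abs(z-.12)<.004]
        q=cv2.minAreaRect(c[:,:2].astype(np.float32)*1000)
        print(l,len(c),np.round(c.mean(0),4),np.round((c.max(0)+c.min(0))/2,4),np.round(c.max(0)-c.min(0),3),q)
r=spotter.trace(p,"brake_knob")[0]; c=cloud(p,r["pixels"]); c=c[np.argsort(c[:,2])]
print(np.round(c[::12],3))
from scipy.spatial.transform import Rotation as R
o=arm.get_obs();print(R.from_rotvec(o["orientation"]).as_matrix().round(3))
E
```

```text
red_cap 216 [ 0.5661 -0.1336  0.1829] [ 0.5669 -0.1341  0.1838] [0.038 0.036 0.01 ] ((566.9400634765625, -134.08599853515625), (38.11643981933594, 35.607242584228516), 1.2129265069961548)
red_cap 177 [ 0.3353 -0.1757  0.0599] [ 0.3352 -0.1767  0.0606] [0.039 0.039 0.009] ((335.0945129394531, -175.61978149414062), (36.485652923583984, 38.4420166015625), 45.81956100463867)
red_cap 1281 [ 0.6193 -0.0342  0.1306] [ 0.5713 -0.0403  0.153 ] [0.263 0.404 0.115] ((563.4788818359375, -27.818695068359375), (407.0881042480469, 240.1978302001953), 83.7233657836914)
grey_cap 156 [0.7736 0.0809 0.0601] [0.7739 0.0802 0.0611] [0.035 0.037 0.01 ] ((773.9618530273438, 80.230224609375), (35.492469787597656, 36.98393630981445), 0.8918789625167847)
grey_cap 210 [0.5894 0.0749 0.1828] [0.5901 0.0738 0.1838] [0.038 0.038 0.01 ] ((589.5595703125, 75.08654022216797), (37.17424392700195, 36.9671745300293), 22.0333251953125)
brake_knob 239 [0.4612 0.0033 0.1717] [ 0.4616 -0.0067  0.1463] [0.029 0.1   0.129] ((462.07318115234375, -6.819831848144531), (100.8406982421875, 23.75133514404297), 86.54698944091797)
p
[... 405 characters left out ...]
] [0.5896 0.0755 0.12  ] [0.145 0.147 0.008] ((589.4931030273438, 75.60330963134766), (144.92196655273438, 146.7798614501953), 0.7865186929702759)
[[ 0.468  0.015  0.082]
 [ 0.46  -0.047  0.115]
 [ 0.46  -0.051  0.119]
 [ 0.46  -0.041  0.124]
 [ 0.46  -0.028  0.134]
 [ 0.462 -0.021  0.146]
 [ 0.462 -0.011  0.152]
 [ 0.462 -0.008  0.158]
 [ 0.46  -0.003  0.166]
 [ 0.464  0.006  0.174]
 [ 0.46   0.011  0.18 ]
 [ 0.455  0.02   0.191]
 [ 0.476  0.025  0.198]
 [ 0.467  0.018  0.2  ]
 [ 0.46   0.022  0.202]
 [ 0.462  0.041  0.203]
 [ 0.46   0.038  0.204]
 [ 0.46   0.027  0.205]
 [ 0.458  0.025  0.207]
 [ 0.465  0.025  0.207]]
[[ 0.91   0.414 -0.   ]
 [ 0.414 -0.91  -0.   ]
 [-0.     0.    -1.   ]]
```

The top view shows the red wheel at px (322,185) with its aluminium cap, so red is on the polisher's −y side. The grey wheel is at (239,174) and the raised lever's black knob at (256,227). The yellow and purple look-alikes stand on the bench at (334,275) and (239,110). From the measurements, the red spindle is at (0.566, -0.1335) and the knob centre at about (0.462, 0.028, 0.193). With the lever down, the knob should be at (0.468, 0.068, 0.106).

I'll move above the knob with the fingers shut.

```bash
python3 -m pendant '[[[0.043,-0.041,-0.001,0,0,-5,0],[0.086,-0.082,-0.002,0,0,-10,0],[0.130,-0.123,-0.003,0,0,-16,0],[0.173,-0.163,-0.004,0,0,-21,0],[0.216,-0.204,-0.005,0,0,-26,0],[0.259,-0.245,-0.006,0,0,-31,0],[0.302,-0.286,-0.007,0,0,-36,0],[0.346,-0.327,-0.008,0,0,-42,0],[0.389,-0.368,-0.009,0,0,-47,0],[0.432,-0.409,-0.01,0,0,-52,0]]]'
python3 - <<'E'
from h import *
p=imaging.grab_frame("side"); cv2.imwrite("pics/s1.png",cv2.resize(p["frame"][100:292,150:406],(768,576)))
from scipy.spatial.transform import Rotation as R
o=arm.get_obs();print(o["position"],o["joint_positions"],R.from_rotvec(o["orientation"]).as_matrix().round(3))
E
```

```text
t: 2.65
position: [0.4626, 0.0296, 0.2607]
orientation: [2.464, 1.947, 0.001]
wrist_force: [1.3, -0.1, 0.6]
gripper_width: 0.004
[0.46551919 0.03635119 0.26104188] [-0.01769391  0.14319672  1.70429612  0.00703972  1.28950696  0.20753745] [[ 0.225  0.974  0.005]
 [ 0.974 -0.225  0.007]
 [ 0.008  0.003 -1.   ]]
```

View pics/s1.png

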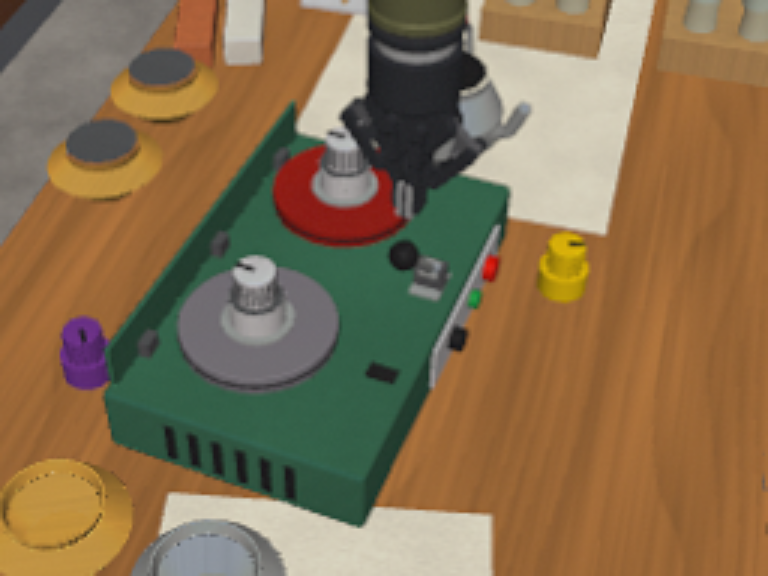

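The side view shows the closed fingertips just above the black knob at zoomed px (405,255), clear of the caps. I'll let the arm settle and read its pose before pushing.

```bash
python3 -m pendant '[[[0,0,0,0,0,0,0],[0,0,0,0,0,0,0],[0,0,0,0,0,0,0]]]'
python3 - <<'E'
from h import *
from scipy.spatial.transform import Rotation as R
o=arm.get_obs();P=o["position"];M=R.from_rotvec(o["orientation"]).as_matrix();print(P,M.round(3),o["wrist_force"])
piv=np.array([.4547,-.0511]);d=np.array([.109,.994])
for th in[.85,.82,.7,.6,.5,.4,.3,.2,.1,0,-.03]:
    r=.12*np.cos(th); X=np.r_[piv+d*r,.106+.12*np.sin(th)+.014+.019]
    print(th,X.round(3),(M.T@(X-P)).round(4))
E
```

```text
t: 3.08
position: [0.465, 0.0349, 0.2609]
orientation: [-2.459, -1.951, -0.011]
wrist_force: [-0.5, 0.4, 0.1]
gripper_width: 0.001
[0.46495248 0.03493701 0.26093972] [[ 0.228  0.974  0.004]
 [ 0.974 -0.228  0.006]
 [ 0.007  0.003 -1.   ]] [-0.45325912  0.35413512  0.09071264]
0.85 [0.463 0.028 0.229] [-0.0077  0.      0.0317]
0.82 [0.464 0.03  0.227] [-0.0051 -0.0003  0.0342]
0.7 [0.465 0.04  0.216] [ 0.0047 -0.0015  0.0447]
0.6 [0.465 0.047 0.207] [ 0.0118 -0.0024  0.0543]
0.5 [0.466 0.054 0.197] [ 0.018  -0.0032  0.0645]
0.4 [0.467 0.059 0.186] [ 0.0231 -0.0039  0.0754]
0.3 [0.467 0.063 0.174] [ 0.0271 -0.0044  0.0867]
0.2 [0.468 0.066 0.163] [ 0.03   -0.0048  0.0983]
0.1 [0.468 0.068 0.151] [ 0.0317 -0.005   0.1102]
0 [0.468 0.068 0.139] [ 0.0322 -0.0051  0.1222]
-0.03 [0.468 0.068 0.135] [ 0.0321 -0.0051  0.1258]
```

```bash
python3 -m pendant '[[[-0.006,0,0.032,0,0,0,0],[-0.003,-0.001,0.036,0,0,0,0],[0.005,-0.002,0.046,0,0,0,0],[0.012,-0.002,0.056,0,0,0,0],[0.018,-0.003,0.066,0,0,0,0],[0.023,-0.004,0.077,0,0,0,0],[0.027,-0.004,0.089,0,0,0,0],[0.030,-0.005,0.100,0,0,0,0],[0.032,-0.005,0.112,0,0,0,0],[0.032,-0.005,0.118,0,0,0,0]]]'
python3 - <<'E'
from h import *
p=imaging.grab_frame("side"); cv2.imwrite("pics/s2.png",cv2.resize(p["frame"][100:292,150:406],(768,576)))
o=arm.get_obs();print(o["position"],o["wrist_force"])
E
```

```text
t: 4.32
position: [0.4673, 0.0679, 0.142]
orientation: [-2.459, -1.951, -0.009]
wrist_force: [0.4, 1.2, 1.4]
gripper_width: -0.002
[0.46695964 0.06773372 0.1416501 ] [ 1.03654777  0.0330774  -0.46841798]
```

View pics/s2.png

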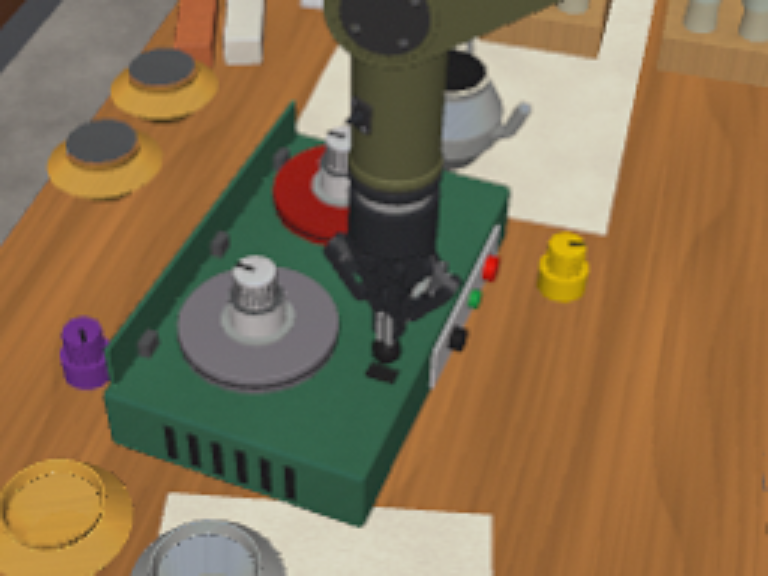

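The fingertips now sit on the knob at zoomed px (385,350), and the lever is nearly down. I'll press on to the stop.

```bash
python3 -m pendant '[[[0,0,0.003,0,0,0,0],[0,0,0.005,0,0,0,0],[0,0,0.007,0,0,0,0],[0,0,0.007,0,0,0,0]]]'
```

```text
t: 4.88
position: [0.4673, 0.0677, 0.1379]
orientation: [-2.46, -1.951, -0.011]
wrist_force: [-7.1, -0.4, 27.5]
gripper_width: -0.003
```

27 N of resistance with the TCP stopped at the predicted height (0.138) means the lever is on its end stop. I'll lift off and check it.

```bash
python3 -m pendant '[[[0,0,-0.02,0,0,0,0],[0,0,-0.06,0,0,0,0.085],[0,0,-0.12,0,0,0,0.085],[-0.06,0,-0.13,0,0,0,0.085],[-0.12,0,-0.13,0,0,0,0.085],[-0.12,0,-0.13,0,0,0,0.085],[-0.12,0,-0.13,0,0,0,0.085]]]'
python3 - <<'E'
from h import *
p=imaging.grab_frame("side"); cv2.imwrite("pics/s3.png",cv2.resize(p["frame"][100:292,150:406],(768,576)))
for r in spotter.trace(p,"brake_knob"):
    c=cloud(p,r["pixels"]); print(r["confidence"],r["uv"],np.median(c,0),np.percentile(c,97,axis=0))
p=imaging.grab_frame("top")
for r in spotter.trace(p,"brake_knob"):
    c=cloud(p,r["pixels"]); print(r["confidence"],r["uv"],np.median(c,0),np.percentile(c,97,axis=0))
o=arm.get_obs();print(o["position"],o["wrist_force"])
from scipy.spatial.transform import Rotation as R
P=o["position"];M=R.from_rotvec(o["orientation"]).as_matrix();print(M.round(3))
print(M.T@(np.array([.5663,-.1335,.25])-P), M.T@(np.array([.5663,-.1335,.167])-P))
E
```

```text
t: 5.75
position: [0.4392, -0.0501, 0.267]
orientation: [-2.461, -1.949, -0.011]
wrist_force: [-0.2, -0.3, 0.7]
gripper_width: 0.998
0.49 [283.8, 207.5] [0.46071029 0.03471551 0.11279058] [0.47653595 0.08114125 0.12090299]
[ 0.43964072 -0.04881199  0.26683389] [0.83500828 1.01996684 0.81606547]
[[ 0.225  0.974  0.004]
 [ 0.974 -0.225  0.006]
 [ 0.007  0.002 -1.   ]]
[-0.05405844  0.14245892  0.01676767] [-0.05461026  0.14228834  0.09976566]
```

View pics/s3.png

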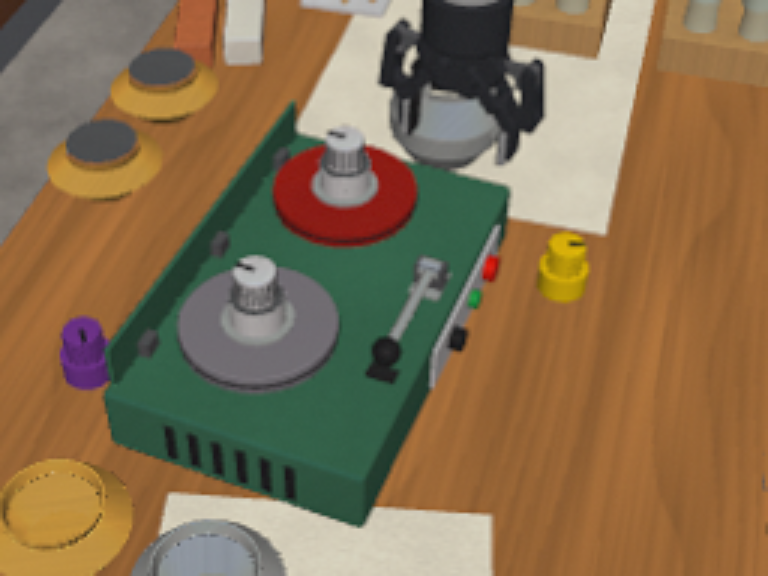

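The side view shows the lever lying level, with the knob's top at z≈0.121, so the brake is on. The red cap is clear at zoomed px (345,160). I'll go over it and down with the jaws open, keeping the tips above the skirt's top edge (TCP z≈0.172).

```bash
python3 -m pendant '[[[-0.018,0.047,0,0,0,0,0.085],[-0.036,0.095,0,0,0,0,0.085],[-0.054,0.142,0,0,0,0,0.085],[-0.054,0.142,0,0,0,0,0.085],[-0.054,0.142,0,0,0,0,0.085],[-0.054,0.142,0,0,0,0,0.085]]]'
python3 - <<'E'
from h import *
for n in("top","side"):
    p=imaging.grab_frame(n); cv2.imwrite(f"pics/{n}4.png",cv2.resize(p["frame"][100:292,150:406],(768,576)))
o=arm.get_obs();print(o["position"],o["wrist_force"],o["joint_positions"])
from scipy.spatial.transform import Rotation as R
P=o["position"];M=R.from_rotvec(o["orientation"]).as_matrix();print(M.round(3))
print(M.T@(np.array([.5663,-.1335,.172])-P))
E
```

```text
t: 6.7
position: [0.5647, -0.1321, 0.2666]
orientation: [-2.455, -1.954, -0.009]
wrist_force: [-0.3, 0.8, -0.5]
gripper_width: 0.991
[ 0.56490296 -0.13242723  0.26704835] [-0.55652918  0.33237099  0.14555804] [-0.30726145  0.30111555  1.47118913  0.00704254  1.3680393  -0.08225152]
[[ 0.224  0.974  0.003]
 [ 0.974 -0.224  0.006]
 [ 0.007  0.002 -1.   ]]
[-0.00137565  0.00143051  0.09504395]
```

View pics/side4.png

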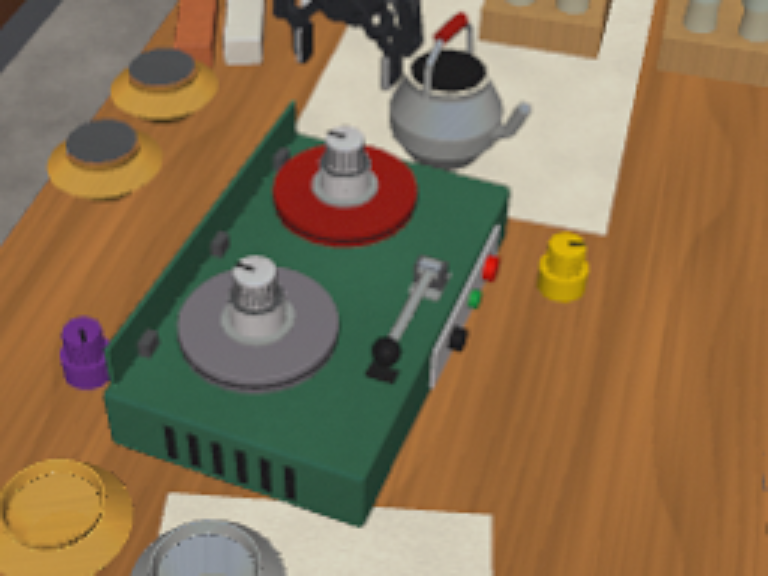

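The open jaws straddle the cap's axis from above, and nothing else is near. Going down, then closing.

```bash
python3 -m pendant '[[[-0.001,0.001,0.04,0,0,0,0.085],[-0.001,0.001,0.08,0,0,0,0.085],[-0.001,0.001,0.095,0,0,0,0.085],[-0.001,0.001,0.095,0,0,0,0.085],[-0.001,0.001,0.095,0,0,0,0.036],[-0.001,0.001,0.095,0,0,0,0.030],[-0.001,0.001,0.095,0,0,0,0.030],[-0.001,0.001,0.095,0,0,0,0.030],[-0.001,0.001,0.095,0,0,0,0.030],[-0.001,0.001,0.095,0,0,0,0.030]]]'
python3 - <<'E'
from h import *
p=imaging.grab_frame("side"); cv2.imwrite("pics/s5.png",cv2.resize(p["frame"][100:244,180:372],(768,576)))
o=arm.get_obs();print(o["position"],o["wrist_force"],o["wrist_torque"],o["joint_positions"],o["gripper_width"])
E
```

```text
t: 8.05
position: [0.567, -0.1334, 0.1737]
orientation: [-2.458, -1.956, -0.013]
wrist_force: [0.1, -0.8, 5.9]
gripper_width: 0.435
[ 0.56702604 -0.13337743  0.17368163] [0.02849416 0.49170406 5.6699584 ] [0.07682723 0.16814074 0.01349567] [-0.30771802  0.38164001  1.59947393  0.0075421   1.15610233 -0.0843292 ] 0.44088196286408
```

View pics/s5.png

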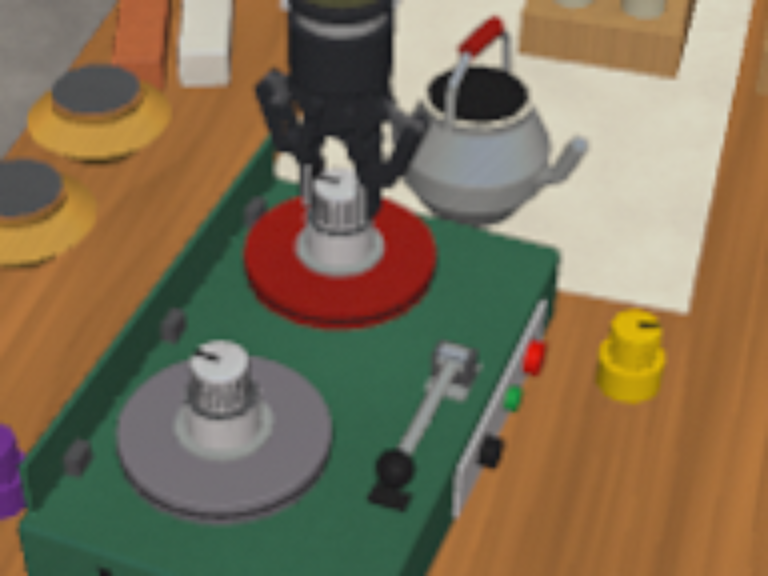

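The pads hold the grip section (opening ≈ 37 mm) and the brake lever is still down. I'll test a counter-clockwise turn, seen from above (negative about tool z).

```bash
python3 -m pendant '[[[0,0,-0.0005,0,0,-4,0.030],[0,0,-0.001,0,0,-8,0.030],[0,0,-0.001,0,0,-12,0.030],[0,0,-0.001,0,0,-12,0.030]]]'
python3 - <<'E'
from h import *
p=imaging.grab_frame("side"); cv2.imwrite("pics/s6.png",cv2.resize(p["frame"][100:244,180:372],(768,576)))
p=imaging.grab_frame("top"); cv2.imwrite("pics/t6.png",cv2.resize(p["frame"][100:244,230:422],(768,576)))
o=arm.get_obs();print(o["position"],o["wrist_force"],o["wrist_torque"],o["joint_positions"],o["gripper_width"])
E
```

```text
t: 8.6
position: [0.5668, -0.1333, 0.1747]
orientation: [2.241, 2.201, 0.013]
wrist_force: [0.0, -0.2, -0.1]
gripper_width: 0.434
[ 0.5668119  -0.13335207  0.17466009] [-0.655667   -0.2154757  -0.97903534] [-0.04069024  0.0781559  -0.03381403] [-0.30777561  0.38054451  1.59845693  0.00751152  1.15855187 -0.29250854] 0.4350248236153795
```

View pics/s6.png

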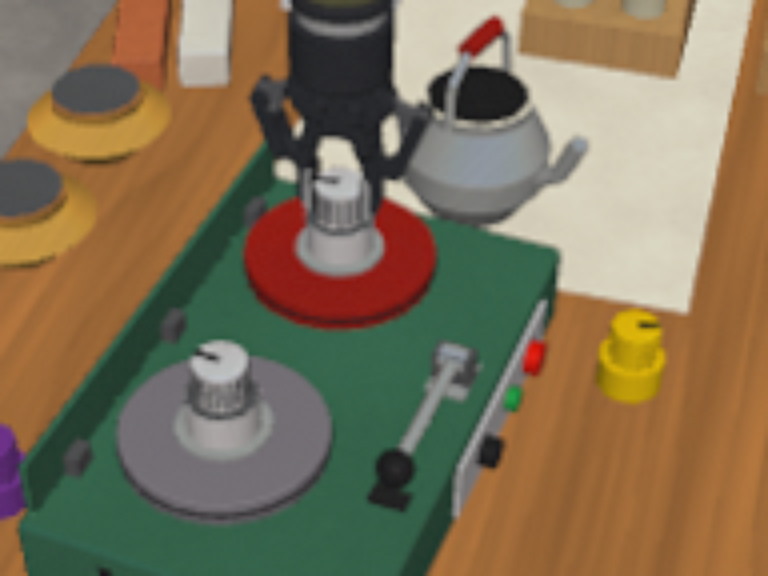

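It turned 12° (past the 5.7° dead stop) with almost no torque, so counter-clockwise is the loosening direction. Continuing while rising with the thread.

```bash
python3 -m pendant '[[[0,0,-0.0008,0,0,-9,0.030],[0,0,-0.0016,0,0,-18,0.030],[0,0,-0.0024,0,0,-26,0.030],[0,0,-0.003,0,0,-34,0.030],[0,0,-0.003,0,0,-34,0.030]]]'
python3 - <<'E'
from h import *
p=imaging.grab_frame("side"); cv2.imwrite("pics/s7.png",cv2.resize(p["frame"][100:244,180:372],(768,576)))
o=arm.get_obs();print(o["position"],o["wrist_force"],o["wrist_torque"],o["joint_positions"],o["gripper_width"])
E
```

```text
t: 9.32
position: [0.5668, -0.1334, 0.1776]
orientation: [1.502, 2.756, 0.012]
wrist_force: [0.3, 0.0, -1.5]
gripper_width: 0.44
[ 0.56675512 -0.13336013  0.17757569] [ 0.23233504 -0.34551171 -1.44382286] [-0.01686666  0.03177108 -0.03533434] [-0.30782843  0.37765923  1.59479468  0.00750762  1.16524945 -0.88268822] 0.4404882799246986
```

View pics/s7.png

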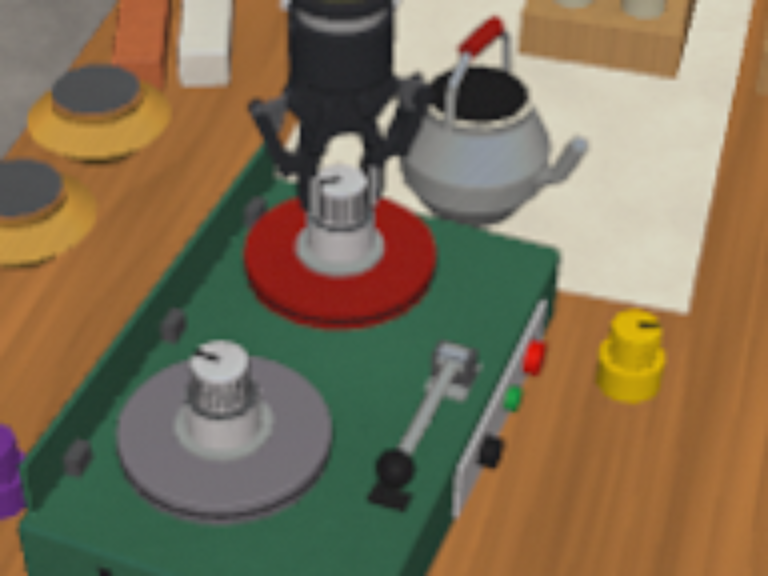

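The index mark has turned with the gripper: it pointed left at about px (320,180) and now points down-left. The lever is still down, and I'll turn on to about 84° in total.

```bash
python3 -m pendant '[[[0,0,-0.0003,0,0,-9,0.030],[0,0,-0.0006,0,0,-18,0.030],[0,0,-0.0008,0,0,-27,0.030],[0,0,-0.001,0,0,-38,0.030],[0,0,-0.001,0,0,-38,0.030]]]'
python3 - <<'E'
from h import *
p=imaging.grab_frame("side"); cv2.imwrite("pics/s8.png",cv2.resize(p["frame"][100:244,180:372],(768,576)))
o=arm.get_obs();print(o["position"],o["wrist_force"],o["wrist_torque"],o["joint_positions"],o["gripper_width"])
E
```

```text
t: 10.0
position: [0.5667, -0.1334, 0.1785]
orientation: [0.53, 3.092, 0.01]
wrist_force: [0.1, 0.3, -2.3]
gripper_width: 0.439
[ 0.56671661 -0.1333576   0.1785159 ] [-0.03562248 -0.21817438 -1.50853482] [ 0.01047575  0.00974221 -0.02000029] [-0.30783678  0.37671748  1.5936366   0.00748703  1.16741759 -1.54121901] 0.4417436576138126
```

View pics/s8.png

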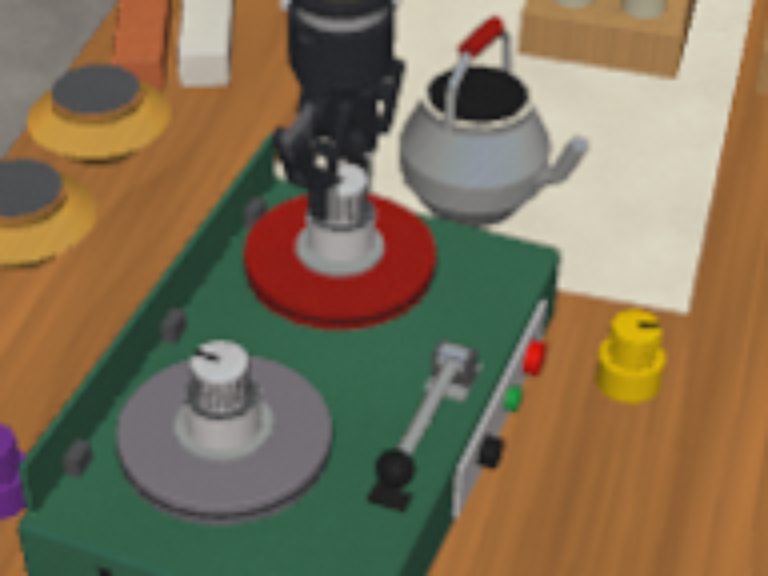

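The cap turned 1.46 rad with negligible torque, the grip is unchanged and the lever is still down. I'll start with a small lift and watch the force.

```bash
python3 -m pendant '[[[0,0,-0.002,0,0,0,0.030],[0,0,-0.004,0,0,0,0.030],[0,0,-0.006,0,0,0,0.030],[0,0,-0.006,0,0,0,0.030]]]'
```

```text
t: 10.55
position: [0.5669, -0.1334, 0.1848]
orientation: [0.532, 3.091, 0.01]
wrist_force: [-0.8, 0.2, -1.6]
gripper_width: 0.439
```

The force is only the cap's weight (1.5 N), so it is free. Lifting it straight up.

```bash
python3 -m pendant '[[[0,0,-0.01,0,0,0,0.030],[0,0,-0.025,0,0,0,0.030],[0,0,-0.04,0,0,0,0.030],[0,0,-0.055,0,0,0,0.030],[0,0,-0.07,0,0,0,0.030],[0,0,-0.08,0,0,0,0.030],[0,0,-0.08,0,0,0,0.030],[0,0,-0.08,0,0,0,0.030],[0,0,-0.08,0,0,0,0.030],[0,0,-0.08,0,0,0,0.030]]]'
python3 - <<'E'
from h import *
p=imaging.grab_frame("side"); cv2.imwrite("pics/s9.png",cv2.resize(p["frame"][70:262,150:406],(768,576)))
for l in["red_cap","red_wheel","brake_knob","bowl_a","teapot","grey_cap"]:
  for r in spotter.trace(p,l):
    c=cloud(p,r["pixels"]); print(l,r["confidence"],r["uv"],np.median(c,0).round(3),np.percentile(c,3,axis=0).round(3),np.percentile(c,98,axis=0).round(3))
o=arm.get_obs();print(o["position"],o["orientation"],o["wrist_force"],abs(o["dq"]).max(),o["gripper_width"])
E
```

```text
t: 11.8
position: [0.5661, -0.1338, 0.2642]
orientation: [0.532, 3.092, 0.01]
wrist_force: [-0.2, 0.3, -1.9]
gripper_width: 0.438
red_cap 0.76 [336.1, 186.5] [ 0.335 -0.16   0.039] [ 0.315 -0.187  0.011] [ 0.357 -0.148  0.065]
red_cap 0.62 [268.1, 132.7] [ 0.555 -0.118  0.243] [ 0.539 -0.141  0.217] [ 0.583 -0.107  0.277]
red_wheel 0.83 [266.9, 163.4] [ 0.558 -0.115  0.122] [ 0.497 -0.196  0.107] [ 0.632 -0.06   0.126]
red_wheel 0.24 [219.1, 293.0] [0.561 0.303 0.04 ] [0.5   0.255 0.003] [0.616 0.368 0.066]
brake_knob 0.68 [284.4, 203.8] [0.461 0.025 0.113] [ 0.449 -0.051  0.088] [0.478 0.082 0.122]
bowl_a 0.96 [222.5, 293.6] [0.561 0.304 0.039] [0.5   0.255 0.003] [0.617 0.368 0.066]
bowl_a 0.81 [169.3, 273.1] [0.711 0.279 0.04 ] [0.651 0.23  0.003] [0.763 0.343 0.065]
teapot 0.89 [300.2, 132.5] [ 0.501 -0.338  0.085] [ 0.425 -0.58   0.001] [ 0.567 -0.307  0.179]
teapot 0.58 [169.0, 273.8] [0.713 0.279 0.04 ] [0.652 0.231 0.003] [0.766 0.344 0.065]
grey_cap 0.92 [235.7, 196.5] [0.584 0.089 0.155] [0.564 0.055 0.123] [0.611 0.102 0.186]
grey_cap 0.86 [176.5, 216.2] [0.77  0.097 0.041] [0.752 0.069 0.004] [0.795 0.109 0.064]
grey_cap 0.21 [266.9, 132.0] [ 0.554 -0.118  0.244] [ 0.539 -0.145  0.221] [ 0.58  -0.107  0.277]
[ 0.5663519  -0.13386271  0.26477167] [0.53189275 3.09090855 0.0097098 ] [-0.19124579 -0.82792051 -0.20046417] 0.0011493731741284302 0.4393940216508977
```

View pics/s9.png

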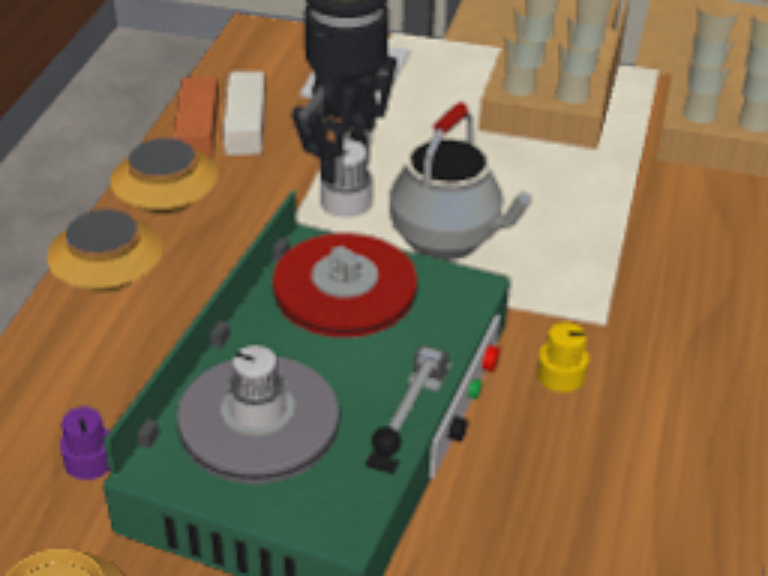

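The view shows the bare spindle at px (345,268), with the cap held upright above it at (347,180). Its underside is at z≈0.213, about 9 cm over the wheel. The lever is down and everything else is in place, so I'm handing in.

```bash
python3 - <<'E'
from bench import arm
print(arm.finish_job())
E
```

```text
the job is handed in; nothing more can be done
None
```

The job is handed in: the brake is on and the red wheel's cap is unscrewed and held about 9 cm above the red wheel. The hand-in gives no verdict, so what follows rests on my own last checks.

- **Brake:** I pushed the lever down to its stop, which pushed back with 27 N. In the last picture it was still down, with the knob's top at z ≈ 0.121 m.
- **Unscrewing:** The first direction I tried, counter-clockwise seen from above, turned freely with almost no torque. I turned the cap about 1.46 rad, following the thread upward. The first 6 mm of lift showed only about the cap's own weight on the wrist.
- **Final hold:** The cap is upright over the spindle with its underside about 0.11 m above the red wheel's origin. The gripper opening is unchanged at 0.44 and the arm is at rest.
- **Everything else:** The grey wheel's cap, both bowls and the teapot were measured within a few millimetres of where they started. Total time was about 12 s.

No check failed. The networks gave a few false labels, such as a bowl marked as a teapot, which I discounted against the pictures.

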